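# Lock the battery panel's quarter-turn fastener

### The job

The access panel of the grey battery pack has sprung open. With a fingertip in the slot of its round quarter-turn fastener, press the panel shut and, still pressing, turn the fastener clockwise (seen from above) all the way to its stop, so that the panel stays locked when you let go. Use only the fingertips: grasp and lift nothing, and leave the things standing round the pack where they are.

Things in the scene. Friction and masses are not known exactly. Their poses are not given: they have to be found in the camera images.
- power_pack: Grey battery pack, fixed to the table. Origin: centre of the underside of its 200 (x) x 190 (y) mm housing; x points from its front edge (robot side) to the black rear module (ends at x = 128, top 82 mm), y left, z up. An aluminium panel hinged at the rear covers the housing; shut, its top is level at z = 78 mm. On it, at x = -35, y = 0, is the round fastener.
- panel_hinge (a point): Middle of the panel's hinge line, which runs along the pack's y axis at the rear of the panel: x = 95, y = 0, z = 70 mm in the pack's frame.
- collar_top (a point): Centre of the top of the fixed black collar round the fastener (113 mm outside, 101 mm inside diameter, 16 mm high), carried by the panel. Panel shut: x = -35, y = 0, z = 94 mm in the pack's frame. A small raised mark stands in front of the collar.
- slot_center (a point): Centre of the slot's floor. The fastener is a grey disc of 98 mm diameter with a straight dark-floored slot 38 mm wide and 12 mm deep right across its centre, up to the collar at both ends; a fingertip or shut fingers fit in. Panel shut: x = -35, y = 0, z = 81 mm in the pack's frame; sprung open, about 20 mm higher. Axes: y along the slot, z out of the panel.
- access_panel (a joint): Panel angle: 0 = shut, 0.15 rad = sprung open (front edge 29 mm up). A spring lifts it unless pressed or locked. Pressing straight down in the slot shuts it with 2 to 5 N, up to a firm stop at -0.012 rad. Let go unlocked, it springs open again.
- cam_fastener (a joint): Fastener angle, clockwise from above: 0 = unlocked stop, slot along the pack's y; 1.571 rad = locked stop, slot along its x, at the mark. Starts at 0 to 0.35, stays where left; takes 0.1 to 0.25 N m. Only with the panel pressed shut (under 0.02 rad) does the cam pass under its keeper; from 1.2 rad it holds. Turned with the panel up, it lands above the keeper and blocks shutting.
- jar: Bystander, to be left alone: round specimen jar, 49 mm across, 68 mm high, standing loose on the table beside or in front of the pack; origin at the centre of its underside.
- dropper: Bystander, to be left alone: small dropper bottle, 33 mm across, 104 mm high, standing loose on the table beside or in front of the pack; origin at the centre of its underside.
- carton: Bystander, to be left alone: small white carton, 41 x 53 x 22 mm, standing loose on the table beside or in front of the pack; origin at the centre of its underside.
- dish: Bystander, to be left alone: empty clear petri dish, 88 mm across, 14 mm high, standing loose on the table beside or in front of the pack; origin at the centre of its underside.
- tweezers: Bystander, to be left alone: steel forceps lying flat, 124 x 16 x 9 mm, standing loose on the table beside or in front of the pack; origin at the centre of its underside.

How it is judged:
On the way, in this order (a step that is already met when the one before it is completed fails the run):
1. the panel is pressed shut while the fastener is still unlocked (value of joint access_panel below 0.03 rad and value of joint cam_fastener below 0.9 rad), for 0.1 s.
2. the fastener is turned clockwise to its locked stop with the panel shut (value of joint access_panel below 0.03 rad and value of joint cam_fastener above 1.42 rad), for 0.1 s.
At the end, for the whole second after the job is handed in: With nothing touching it the panel stays shut (under 0.03 rad) and at rest, held by the fastener, which stands within 0.17 rad of its locked stop (over 1.4 rad) (value of joint access_panel below 0.03 rad and value of joint cam_fastener above 1.4 rad and velocity of joint access_panel below 0.05 rad/s).
It fails at once if a bystander is lifted, tipped or shifted by more than 20 mm (distance of any of jar, dropper, carton, dish, tweezers from where it was at the start of the episode above 0.02 m or angle between any of jar, dropper, carton, dish, tweezers's own z axis and vertical above 0.4 rad).
It also fails if it takes over 40 s, if anything falls off the work surface, if the arm or the gripper's body presses on something with over 40 N, if the wrist force passes 120 N, or if a joint passes its speed limit or range.

### The arm

A 7-joint arm with a two-finger parallel gripper is mounted at the origin on a cart in front of the work surface, level with it; the furniture and walls round the work are solid. World frame = base frame: x ahead of the robot, y to its left, z up, the work surface at z = 0. Lengths are in m, angles in rad, forces in N, time in s.
With the tool pointing down it reaches from about 0.4 to 0.9 m from the base axis. Payload 5.5 kg.
Tool frame: the origin (TCP) lies midway between the tips of the shut fingers; the grasp point (between the pads) lies arm.pinch_z behind it (arm.pinch_z is the distance from the TCP to the grasp point, in m); z points along the fingers, x is the direction in which the jaws open and shut, and the axes are right-handed (so a half turn about z gives the same grasp; the last joint's range is limited). The gripper opens to 85 mm and grips with 20 to 120 N. Pads are 22 mm wide; open, the fingers measure 114 mm over their backs; the gripper's body (76 mm by 85 mm) begins 54 mm behind the grasp point. The pads swing forward as they close: fully open they stand 13 mm farther back than shut.
Start: joints at [-0.945, 0.501, -0.427, 1.55, 0.221, 1.138, -0.21], TCP at [0.231, 0.608, 0.231] pointing down, gripper open.
Joint ranges: [-2.88, 2.88], [-0.31, 2.03], [-1.54, 1.56], [0.2, 2.42], [-1.41, 4.55], [0.19, 2.02], [-2.57, 2.57]. Speed limits (rad/s): [2.57, 2.57, 3.14, 3.14, 3.14, 3.14, 3.14].

### API

Orientations are given as a rotation vector (axis times angle).
In Python, from plant import arm gives the robot as it stands.
- The arm moves only by the tool step_arm, never from a script. Its argument "plan" is one flat list of numbers, 7 for each row, row after row: the shift along the tool's x, y, z as a fraction of full scale, then the turn, a rotation vector about the tool's x, y, z as a fraction of full scale, then the closure, from 0 (fully open) to 1 (shut). A call has 1 to 12 rows; each row is the pose to reach, as a shift and turn from the pose commanded when the call began, along the tool's axes at that moment, turning the shorter way round; what a row does not reach only later rows make up. Full scale, the value 1, is 0.3 m for a shift and 2 pi rad for a turn. A row lasts 1/12 s, in which the tool goes at most 41.7 mm and 7.16 degrees, less where a joint would pass 70% of its speed; a pose out of reach is approached as far as the arm can. A call with a number of a shift or a turn outside -1 to 1 is refused whole. A call with a gripper value outside its range is refused whole. The fingers move at their own pace and stop on an object; "squeeze" is the grip in N (left out, the last holds). Time passes only in rows, so rows that repeat a pose let the fingers close. It gives the time, the measured TCP pose, the force and the opening at its end, in the units of the state.
- arm.observe(): the state, without advancing time (a new reading comes with each control period).
- arm.capture(name): name is "scene" or "top"; returns a dict with "img" (480x640x3 uint8, red, green, blue), "range_z" (480x640 float32, m along the optical axis (not along the pixel's ray), 0 where there is no reading), "fx", "fy", "cx", "cy" (pixels), "pose" (4x4, takes a point from camera to world coordinates). Camera axes: x right, y up, looking along -z (the intrinsics and any distortion apply to the point x, -y, -z); pixel columns grow to the right and rows downward; lengths in m; the calibration is good to about 2 mm. A picture is of the moment at which its call begins.
- arm.hand_in(): hands the job in, once; it reports no verdict.
The state is a dict: "time_s": time; "qpos": joint angles; "qd": joint speeds; "effort": joint torques, N m; "ee_pos": TCP position; "eef_rot": TCP orientation; "contact_force": force on the tool from outside, world axes, zero at the start; "wrist_torque": the same for the moment, N m; "grip_width": finger opening in m.
Only numpy, scipy, OpenCV 4.12 (cv2) and the standard library are available. Lean on these libraries where they do the work, as an engineer would, in place of code of your own. Each camera call takes 0.05 s, during which the arm holds its last target. There are 200 camera calls.

## Working session

There is one attempt and no reset: what is moved stays moved. The work goes in short steps, Python scripts to look and compute and a tool call to move; the robot and the scene stay as the last step left them, time stands still between calls to the robot, and variables do not carry over. Pictures are saved under pics/ and viewed, about 8 in all and at most 12, crops included, and the job is handed in when it is done.

Besides the shell and the picture viewer there is one more tool, called after ">>>" in YAML: its name, and indented under it one key for each argument. step_arm: Moves the arm, as the interface text tells. Shift numbers are shares of 0.3 m and turn numbers shares of 2 pi rad, none past 1 either way. Its arguments: {"type":"object","properties":{"plan":{"type":"array","items":{"type":"number","minimum":-1,"maximum":1}},"squeeze":{"type":"number"}},"required":["plan"]}

```bash
mkdir -p pics; cat > h.py <<'E'
import numpy as np,cv2
from plant import arm
def cap(n,f):
    c=arm.capture(n); np.savez(f,**c); cv2.imwrite(f'pics/{f}.png',c['img'][:,:,::-1]); return c
def pts(c):
    v,u=np.mgrid[:480,:640]; z=c['range_z']
    p=np.stack([(u-c['cx'])/c['fx']*z,-(v-c['cy'])/c['fy']*z,-z,np.ones_like(z)],-1)
    return (p@c['pose'].T)[...,:3]
E
python3 - <<'E'
from h import *
for n in('top','scene'):
    c=cap(n,n+'0'); print(n,c['pose'].round(3).tolist(),c['fx'],c['cx'],c['cy'],[k for k in c])
print(arm.observe(), arm.pinch_z)
E
```

```text
top [[-0.002, 0.995, -0.102, 0.437], [-1.0, -0.004, -0.021, 0.004], [-0.021, 0.102, 0.995, 0.925], [0.0, 0.0, 0.0, 1.0]] 497.7591407710203 315.8586227987206 238.74727674564642 ['img', 'range_z', 'fx', 'fy', 'cx', 'cy', 'pose']
scene [[0.463, 0.504, -0.729, -0.077], [-0.886, 0.271, -0.375, -0.301], [0.008, 0.82, 0.572, 0.587], [0.0, 0.0, 0.0, 1.0]] 530.4108785557416 337.60871029092533 246.24634312781328 ['img', 'range_z', 'fx', 'fy', 'cx', 'cy', 'pose']
{'time_s': 0.1, 'qpos': array([-0.94478417,  0.50175419, -0.4268108 ,  1.55132949,  0.22080265,
        1.13829002, -0.21032673]), 'qd': array([ 0.0008263 , -0.00198531, -0.00050864, -0.00249181,  0.00158374,
        0.00131847,  0.00073219]), 'effort': array([-1.14089079e-02, -5.70819426e+01, -5.83877608e+00, -2.81744796e+01,
        1.05603214e-02,  5.66502145e-03, -1.06190956e-05]), 'ee_pos': array([0.23050565, 0.60710088, 0.23036993]), 'eef_rot': array([ 2.58498184e+00,  1.78371503e+00, -2.28903211e-03]), 'contact_force': array([0.03119101, 0.50311261, 0.20648744]), 'wrist_torque': array([ 0.0112693 ,  0.02357544, -0.05487902]), 'grip_width': 0.08542657959119403} 0.0187
```

View pics/top0.png

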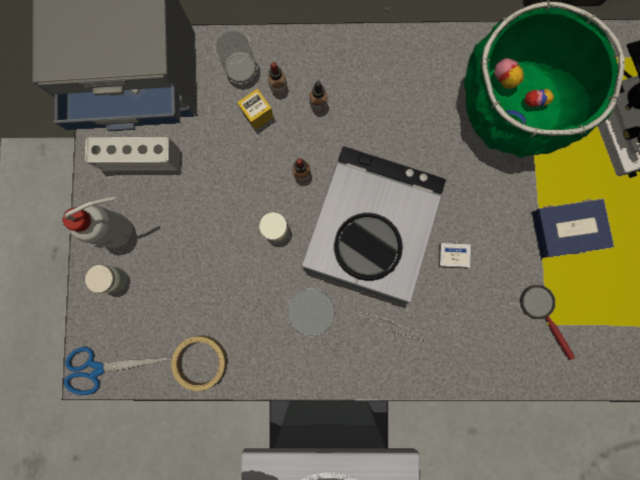

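View pics/scene0.png

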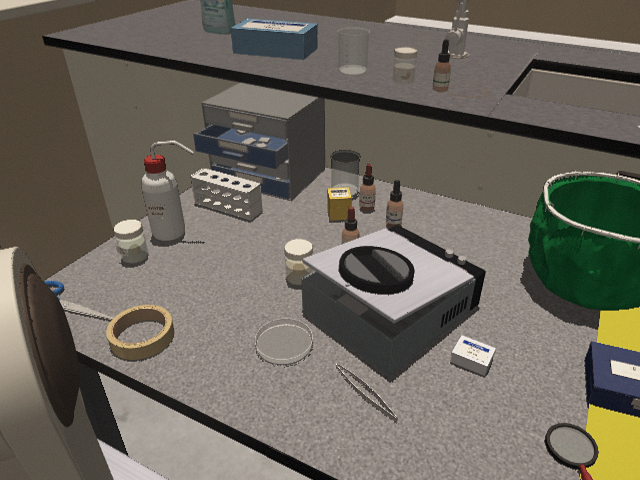

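The top view shows the pack with its collar at about (369,246), the slot running (342,226)–(400,265), and the rear module edge (342,152)–(443,188). The jar is at (273,228), a dropper at (301,170), the carton at (455,255), the dish at (310,312) and the tweezers at (392,325). The scene view shows the panel open.

```bash
cat > meas.py <<'E'
from h import *
import sys
def meas(c,verbose=1):
    P=pts(c); im=c['img'].astype(int); z=P[...,2]; g=im.max(-1)
    roi=np.zeros((480,640),bool); roi[195:300,320:420]=1
    dark=((g<60)&roi&(z>.07)).astype(np.uint8)
    n,l,s,_=cv2.connectedComponentsWithStats(dark)
    big=1+np.argmax(s[1:,4]); 
    cnt=max(cv2.findContours((l==big).astype(np.uint8),cv2.RETR_EXTERNAL,cv2.CHAIN_APPROX_NONE)[0],key=cv2.contourArea)
    e=cv2.fitEllipse(cnt); print('collar ellipse',e)
    # panel plane
    bright=(g>120)&(z>.06)&(z<.14); bright[:140]=0;bright[310:]=0;bright[:,:300]=0;bright[:,450:]=0
    bright=cv2.erode(bright.astype(np.uint8),np.ones((5,5)))>0
    Q=P[bright]; m=np.median(Q,0)
    A=np.c_[Q[:,:2],np.ones(len(Q))]; k=np.linalg.lstsq(A,Q[:,2],rcond=None)[0]
    r=Q[:,2]-A@k; ok=abs(r)<.004; k=np.linalg.lstsq(A[ok],Q[ok,2],rcond=None)[0]
    print('panel plane',k,'n',ok.sum(),'tilt',np.arctan(np.hypot(k[0],k[1])),'uphill dir',np.degrees(np.arctan2(k[1],k[0])))
    rect=cv2.minAreaRect(np.argwhere(bright)[:,::-1].astype(np.float32)); print('panel rect px',rect)
    # collar centre: ray onto plane raised 16mm
    R=c['pose'];o=R[:3,3]
    def ray(u,v,k,h):
        d=R[:3,:3]@np.array([(u-c['cx'])/c['fx'],-(v-c['cy'])/c['fy'],-1]); 
        t=(k[0]*o[0]+k[1]*o[1]+k[2]+h-o[2])/(d[2]-k[0]*d[0]-k[1]*d[1]); return o+t*d
    ct=ray(*e[0],k,.016); print('collar top',ct)
    Q2=np.array([ray(*p[0],k,.016) for p in cnt]); print('diam',2*np.median(np.hypot(*(Q2-ct)[:,:2].T)))
    # slot: dark pixels inside collar
    inn=np.zeros((480,640),np.uint8); cv2.ellipse(inn,(e[0],(e[1][0]*.80,e[1][1]*.80),e[2]),1,-1)
    sl=(inn>0)&(g<45)
    print('gray in disc',np.percentile(g[inn>0],[5,25,50,75,95]),sl.sum())
    p=np.array([ray(u,v,k,.003) for v,u in np.argwhere(sl)]); 
    cc=p.mean(0); w,V=np.linalg.eigh(np.cov((p-cc)[:,:2].T)); d=V[:,1]
    print('slot centre',cc,'axis deg',np.degrees(np.arctan2(d[1],d[0]))%180,'sd',np.sqrt(w), 'z floor depth',np.median(z[sl]))
    return k,ct
if __name__=='__main__':
    c=dict(np.load('top0.npz')); k,ct=meas(c); P=pts(c); g=c['img'].max(-1)
    # rear module long edge direction (dark, z 70-95 mm)
    m=(g<70)&(P[...,2]>.06)&(P[...,2]<.1); m[:140]=0;m[200:]=0;m[:,:335]=0;m[:,450:]=0
    q=P[m]; q0=np.median(q,0); w,V=np.linalg.eigh(np.cov((q-q.mean(0))[:,:2].T)); d=V[:,1]; print('module',q0,q.mean(0),np.degrees(np.arctan2(d[1],d[0]))%180,np.sqrt(w),m.sum())
    for n,(u,v) in dict(jar=(273,228),drop=(301,170),carton=(455,255),dish=(310,312),tw=(392,325)).items(): print(n,P[v,u].round(3))
    im=cv2.resize(c['img'][140:310,290:460,::-1],None,fx=3.5,fy=3.5,interpolation=cv2.INTER_CUBIC); cv2.imwrite('pics/crop0.png',im)
E
python3 meas.py
```

```text
collar ellipse ((367.83697509765625, 246.46990966796875), (65.51143646240234, 66.6867446899414), 122.28397369384766)
panel plane [-0.14423144  0.04975897  0.17368894] n 6584 tilt 0.15140583066135962 uphill dir 160.96587627991988
panel rect px ((375.1166076660156, 224.00314331054688), (109.41636657714844, 119.98703002929688), 18.232494354248047)
collar top [ 0.50750825 -0.06331747  0.11333968]
diam 0.10890822386662931
gray in disc [ 28.  30.  42.  98. 102.] 1157
slot centre [ 0.5099512  -0.06538248  0.09988458] axis deg 55.06056016721185 sd [0.01067135 0.02510707] z floor depth 0.10011428774032849
module [ 0.64704241 -0.10354394  0.07175149] [ 0.64634051 -0.10640045  0.07190109] 71.15774303620832 [0.00812895 0.05453167] 1554
jar [0.544 0.097 0.066]
drop [0.645 0.048 0.075]
carton [ 0.499 -0.228  0.021]
dish [0.397 0.035 0.002]
tw [ 0.373 -0.115  0.001]
```

View pics/crop0.png

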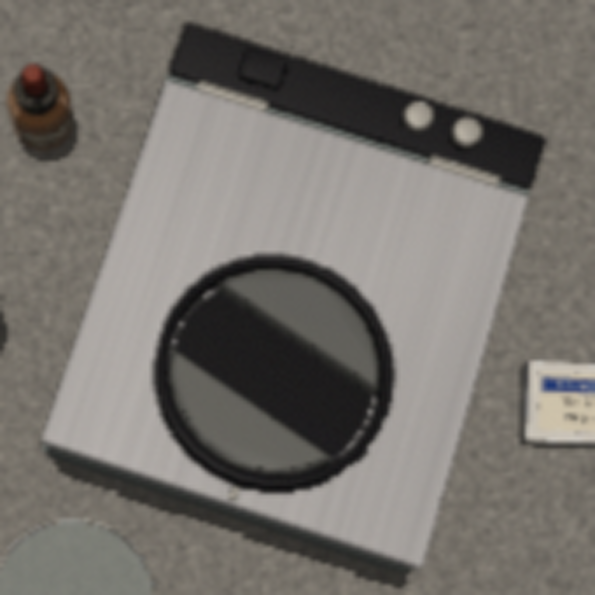

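>>> step_arm:
  plan: [-0.44,0.41,0,0,0,0,0.41,-0.88,0.825,0,0,0,0,0.41,-0.88,0.825,0,0,0,0,0.41,-0.88,0.825,0,0,0,0,0.41,-0.88,0.825,0,0,0,0,0.41,-0.88,0.825,0,0,0,0,0.41,-0.88,0.825,0,0,0,0,0.41,-0.88,0.825,0,0,0,0,0.41,-0.88,0.825,0,0,0,0,0.41,-0.88,0.825,0,0,0,0,0.41]
  squeeze: 20

```text
time_s: 0.93
ee_pos: [0.3708, 0.2661, 0.2308]
eef_rot: [2.591, 1.77, -0.003]
contact_force: [0.6, -0.1, -0.3]
grip_width: 0.0505
```

```bash
cat > to.py <<'E'
# usage: to.py x y z yawdeg : remaining shift/turn in plan units for tool-down target with tool x at yaw
import sys
from h import *
from scipy.spatial.transform import Rotation as R
x,y,z,a=map(float,sys.argv[1:]); o=arm.observe()
C=R.from_rotvec(o['eef_rot']); a=np.radians(a)
T=R.from_matrix(np.c_[[np.cos(a),np.sin(a),0],[np.sin(a),-np.cos(a),0],[0,0,-1]])
X=C.as_matrix()
print('t',o['time_s'],'pos',o['ee_pos'].round(4),'yaw',np.degrees(np.arctan2(X[1,0],X[0,0])).round(2),'z',X[:,2].round(3),'F',o['contact_force'].round(1),'M',o['wrist_torque'].round(2),'grip',round(o['grip_width'],4),'q',o['qpos'].round(2))
print('shift',(C.inv().apply(np.array([x,y,z])-o['ee_pos'])/.3).round(4),'turn',((C.inv()*T).as_rotvec()/2/np.pi).round(4))
E
python3 to.py .5045 -.0623 .18 55
```

```text
t 0.9333 pos [0.3708 0.2661 0.2308] yaw 68.68 z [ 0.    -0.004 -1.   ] F [ 0.6 -0.1 -0.3] M [-0.    0.03 -0.02] grip 0.0505 q [-0.39  0.14 -0.31  2.02  0.05  1.    0.46]
shift [-0.857   0.8128  0.1736] turn [0.0003 0.0005 0.038 ]
```

>>> step_arm:
  plan: [-0.857,0.813,0.1,0,0,0.038,0.41,-0.857,0.813,0.1,0,0,0.038,0.41,-0.857,0.813,0.1,0,0,0.038,0.41,-0.857,0.813,0.1,0,0,0.038,0.41,-0.857,0.813,0.1,0,0,0.038,0.41,-0.857,0.813,0.1,0,0,0.038,0.41,-0.857,0.813,0.1,0,0,0.038,0.41,-0.857,0.813,0.1,0,0,0.038,0.41,-0.857,0.813,0.174,0,0,0.038,0.41,-0.857,0.813,0.174,0,0,0.038,0.41,-0.857,0.813,0.174,0,0,0.038,0.41,-0.857,0.813,0.174,0,0,0.038,0.41]

```text
time_s: 1.93
ee_pos: [0.5048, -0.0526, 0.1787]
eef_rot: [-2.778, -1.464, 0.001]
contact_force: [-0.2, 0.4, 0.5]
grip_width: 0.0501
```

```bash
python3 to.py .5045 -.0623 .12 55; python3 - <<'E'
from h import *
c=cap('scene','scene1')
t=dict(np.load('scene0.npz'))
# cross-check: ellipse of collar in first scene view vs predicted collar top
p=np.linalg.inv(t['pose'])@[.5075,-.0633,.1133,1]; print('pred px',t['cx']+t['fx']*p[0]/-p[2],t['cy']-t['fy']*p[1]/-p[2])
g=t['img'].max(-1); m=(g<45).astype(np.uint8); m[:235]=0;m[305:]=0;m[:,:330]=0;m[:,420:]=0
q=max(cv2.findContours(m,cv2.RETR_EXTERNAL,cv2.CHAIN_APPROX_NONE)[0],key=cv2.contourArea); print(cv2.fitEllipse(q))
cv2.imwrite('pics/s1crop.png',cv2.resize(c['img'][130:370,230:510,::-1],None,fx=2.5,fy=2.5))
E
```

```text
t 1.9333 pos [ 0.5048 -0.0526  0.1787] yaw 55.59 z [-0.001  0.001 -1.   ] F [-0.2  0.4  0.5] M [ 0.03 -0.01 -0.04] grip 0.0501 q [ 0.06  0.28 -0.01  1.97  0.    0.9   1.02]
shift [-0.0272  0.0176  0.1957] turn [-0.0002  0.      0.0016]
pred px 375.12866020481573 265.7602482409295
((376.2198181152344, 269.8656921386719), (45.37788772583008, 76.58293914794922), 100.7838134765625)
```

View pics/s1crop.png

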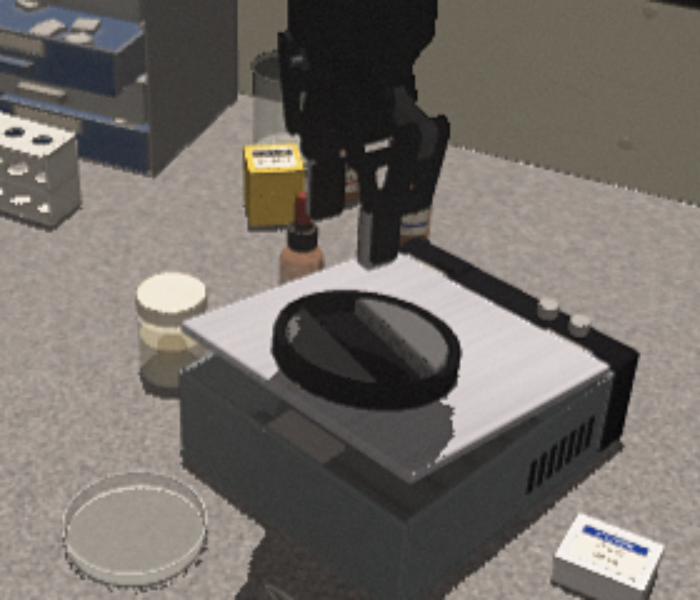

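The crop shows the gripper hanging above the pack with the fingers spread along the slot. The collar ellipse agrees with the top-view measurement to within about 2 mm.

>>> step_arm:
  plan: [-0.027,0.018,0.06,0,0,0.0016,0.41,-0.027,0.018,0.12,0,0,0.0016,0.41,-0.027,0.018,0.162,0,0,0.0016,0.41,-0.027,0.018,0.162,0,0,0.0016,0.41,-0.027,0.018,0.162,0,0,0.0016,0.41]

```text
time_s: 2.4
ee_pos: [0.5049, -0.062, 0.1308]
eef_rot: [-2.785, -1.453, 0.0]
contact_force: [-0.1, -0.5, -0.2]
grip_width: 0.05
```

```bash
python3 to.py .5045 -.0623 .1 55; python3 - <<'E'
from h import *
c=cap('top','top1'); d=cap('scene','scene2')
a=cv2.resize(c['img'][180:320,300:440,::-1],(400,400)); b=cv2.resize(d['img'][190:330,300:440,::-1],(400,400))
cv2.imwrite('pics/pair1.png',np.hstack([a,b]))
E
python3 to.py .5045 -.0623 .1 55
```

```text
t 2.4 pos [ 0.5049 -0.062   0.1308] yaw 55.1 z [-0.     0.001 -1.   ] F [-0.1 -0.5 -0.2] M [0.05 0.05 0.01] grip 0.05 q [ 0.07  0.35 -0.    2.    0.    0.79  1.03]
shift [-0.0017 -0.0003  0.1027] turn [-0.0001 -0.      0.0003]
t 2.5 pos [ 0.5059 -0.0626  0.1318] yaw 55.06 z [ 0.002  0.    -1.   ] F [ 0.  -0.5 -0.3] M [-0.01 -0.02 -0.04] grip 0.0503 q [ 0.07  0.35 -0.    2.    0.    0.79  1.03]
shift [-0.0021 -0.0047  0.1059] turn [ 0.0002 -0.0002  0.0002]
```

View pics/pair1.png

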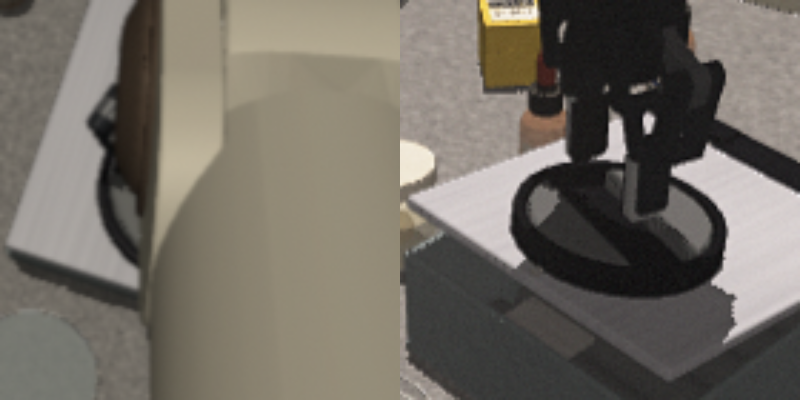

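The left half (top view) is mostly hidden by the wrist. The right half shows both fingertips above the slot, about 25 mm up.

>>> step_arm:
  plan: [-0.002,-0.001,0.03,0,0,0,0.41,-0.002,-0.001,0.05,0,0,0,0.41,-0.002,-0.001,0.07,0,0,0,0.41,-0.002,-0.001,0.085,0,0,0,0.41,-0.002,-0.001,0.1,0,0,0,0.41,-0.002,-0.001,0.11,0,0,0,0.41,-0.002,-0.001,0.12,0,0,0,0.41]

```text
time_s: 3.08
ee_pos: [0.5041, -0.0639, 0.094]
eef_rot: [-2.787, -1.449, 0.001]
contact_force: [-0.5, 0.0, 2.2]
grip_width: 0.0504
```

```bash
python3 to.py .5035 -.062 .077 55
```

```text
t 3.0833 pos [ 0.5041 -0.0639  0.094 ] yaw 54.95 z [-0.001  0.    -1.   ] F [-0.5  0.   2.2] M [ 0.02  0.27 -0.02] grip 0.0504 q [ 0.08  0.41 -0.    2.02  0.    0.71  1.03]
shift [ 0.0041 -0.0052  0.0568] turn [-0.0001  0.0001 -0.0001]
```

>>> step_arm:
  plan: [0.003,-0.003,0.015,0,0,0,0.41,0.003,-0.003,0.03,0,0,0,0.41,0.003,-0.004,0.045,0,0,0,0.41,0.003,-0.004,0.055,0,0,0,0.41,0.003,-0.004,0.06,0,0,0,0.41,0.003,-0.004,0.06,0,0,0,0.41]

```text
time_s: 3.58
ee_pos: [0.5034, -0.0624, 0.0764]
eef_rot: [-2.786, -1.45, 0.002]
contact_force: [-3.8, -0.4, 5.6]
grip_width: 0.0502
```

```bash
python3 to.py .503 -.0618 .073 55
```

```text
t 3.5833 pos [ 0.5034 -0.0624  0.0764] yaw 54.97 z [-0.001  0.    -1.   ] F [-3.8 -0.4  5.6] M [0.05 0.68 0.06] grip 0.0502 q [ 0.07  0.44 -0.    2.03  0.    0.67  1.03]
shift [ 0.0008 -0.0023  0.0112] turn [-0.0002  0.0001 -0.0001]
```

>>> step_arm:
  plan: [0,0,0.007,0,0,0,0.41,0,0,0.012,0,0,0,0.41,0,0,0.012,0,0,0,0.41]

```text
time_s: 3.83
ee_pos: [0.5035, -0.0624, 0.0751]
eef_rot: [-2.787, -1.449, 0.001]
contact_force: [-11.8, 1.5, 30.2]
grip_width: 0.0503
```

```bash
python3 to.py .503 -.0618 .073 55; python3 - <<'E'
from h import *
d=cap('scene','scene3')
cv2.imwrite('pics/s3.png',cv2.resize(d['img'][180:380,280:500,::-1],None,fx=3,fy=3))
E
```

```text
t 3.8333 pos [ 0.5035 -0.0624  0.0751] yaw 54.96 z [-0.001  0.    -1.   ] F [-11.8   1.5  30.2] M [0.3  2.42 0.11] grip 0.0503 q [ 0.07  0.44 -0.    2.03  0.    0.67  1.03]
shift [ 0.0005 -0.0025  0.0071] turn [-0.0002  0.0001 -0.0001]
```

View pics/s3.png

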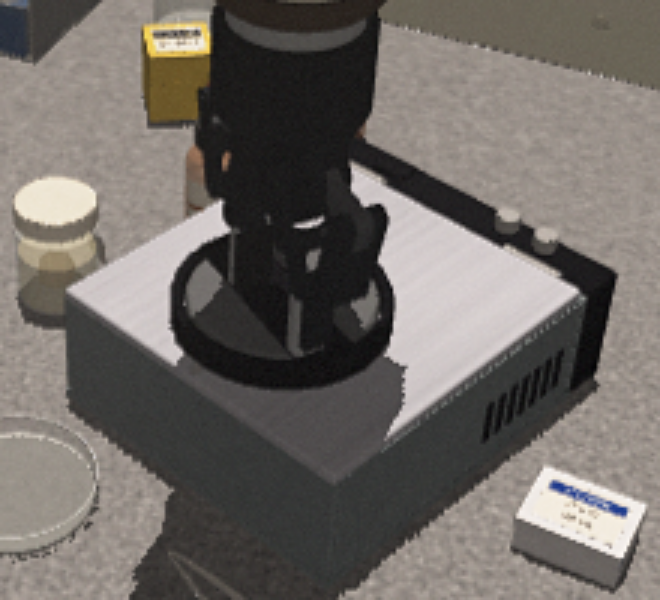

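The panel is flush and both fingertips are in the slot. The force is 30 N at the firm stop, so I will ease off a little and turn.

>>> step_arm:
  plan: [0,0,-0.003,0,0,0.012,0.41,0,0,-0.003,0,0,0.024,0.41,0,0,-0.003,0,0,0.036,0.41,0,0,-0.003,0,0,0.048,0.41,0,0,-0.003,0,0,0.06,0.41,0,0,-0.003,0,0,0.072,0.41,0,0,-0.003,0,0,0.084,0.41]

```text
time_s: 4.47
ee_pos: [0.5044, -0.0606, 0.0757]
eef_rot: [-3.068, -0.668, -0.002]
contact_force: [-8.1, 4.1, 20.3]
grip_width: 0.0504
```

```bash
python3 to.py .503 -.0618 .075 -34
```

```text
t 4.4667 pos [ 0.5044 -0.0606  0.0757] yaw 24.59 z [ 0.001  0.002 -1.   ] F [-8.1  4.1 20.3] M [1.18 1.29 0.05] grip 0.0504 q [-0.03  0.44  0.12  2.04 -0.09  0.67  0.58]
shift [-0.006   0.0016  0.0022] turn [-4.000e-04 -1.000e-04  1.627e-01]
```

>>> step_arm:
  plan: [-0.002,0,0,0,0,0.013,0.41,-0.002,0,0,0,0,0.026,0.41,-0.002,0,0,0,0,0.039,0.41,-0.002,0,0,0,0,0.052,0.41,-0.002,0,0,0,0,0.065,0.41,-0.002,0,0,0,0,0.078,0.41,-0.002,0,0,0,0,0.091,0.41,-0.002,0,0,0,0,0.104,0.41,-0.002,0,0,0,0,0.117,0.41,-0.002,0,0,0,0,0.13,0.41]

```text
time_s: 5.3
ee_pos: [0.5073, -0.0599, 0.076]
eef_rot: [-3.079, 0.602, -0.01]
contact_force: [-1.0, 5.9, 13.9]
grip_width: 0.05
```

```bash
python3 to.py .503 -.0618 .075 -34
```

```text
t 5.3 pos [ 0.5073 -0.0599  0.076 ] yaw -22.13 z [ 0.007  0.003 -1.   ] F [-1.   5.9 13.9] M [ 1.23 -0.49  0.21] grip 0.05 q [-0.2   0.46  0.32  2.04 -0.23  0.67 -0.11]
shift [-0.0107  0.0113  0.0034] turn [-0.0009 -0.0008  0.033 ]
```

>>> step_arm:
  plan: [-0.003,0.003,0.001,0,0,0.01,0.41,-0.005,0.005,0.001,0,0,0.02,0.41,-0.005,0.006,0.001,0,0,0.03,0.41,-0.005,0.006,0.001,0,0,0.036,0.41,-0.005,0.006,0.001,0,0,0.036,0.41]

```text
time_s: 5.72
ee_pos: [0.5063, -0.0622, 0.076]
eef_rot: [-2.993, 0.943, -0.013]
contact_force: [1.7, 3.0, 13.8]
grip_width: 0.0504
```

```bash
python3 to.py .503 -.0618 .075 -40
```

```text
t 5.7167 pos [ 0.5063 -0.0622  0.076 ] yaw -34.97 z [ 0.009  0.001 -1.   ] F [ 1.7  3.  13.8] M [ 0.64 -0.6   0.31] grip 0.0504 q [-0.24  0.46  0.38  2.05 -0.27  0.67 -0.29]
shift [-0.0097  0.0051  0.0032] turn [-0.001 -0.001  0.014]
```

>>> step_arm:
  plan: [-0.003,0.002,0.001,0,0,0.007,0.41,-0.003,0.002,0.001,0,0,0.014,0.41,-0.003,0.002,0.001,0,0,0.02,0.41,-0.003,0.002,0.001,0,0,0.02,0.41]

```text
time_s: 6.05
ee_pos: [0.5077, -0.0625, 0.0763]
eef_rot: [-2.935, 1.113, -0.02]
contact_force: [8.3, -1.3, 10.3]
grip_width: 0.0503
```

```bash
python3 to.py .503 -.0618 .075 -40; python3 - <<'E'
from h import *
d=cap('scene','scene4')
cv2.imwrite('pics/s4.png',cv2.resize(d['img'][180:380,280:500,::-1],None,fx=3,fy=3))
E
```

```text
t 6.05 pos [ 0.5077 -0.0625  0.0763] yaw -41.53 z [ 0.013 -0.002 -1.   ] F [ 8.3 -1.3 10.3] M [ 0.51 -1.27  3.38] grip 0.0503 q [-0.27  0.47  0.41  2.05 -0.29  0.67 -0.39]
shift [-0.0134  0.0086  0.0041] turn [-0.0011 -0.0018 -0.0042]
```

View pics/s4.png

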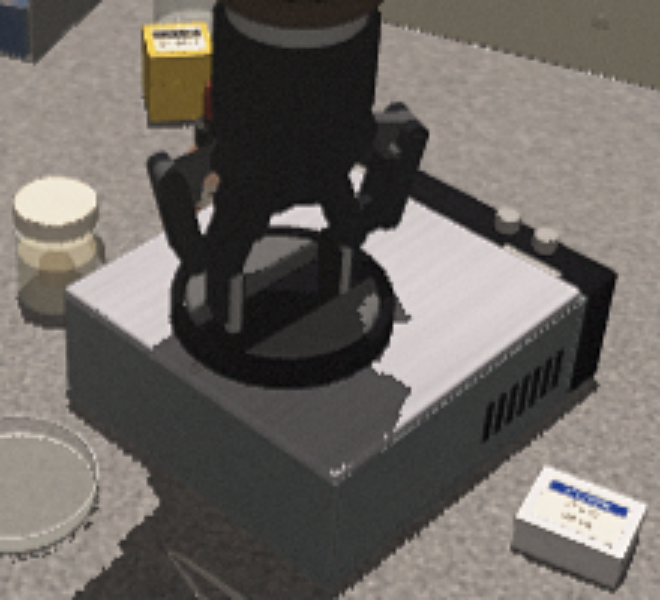

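The torque jumped from 0.3 to 3.4 N m, so the stop has been reached. The picture shows the slot along the pack's x and the panel flush. Now I will relax the turn and lift.

>>> step_arm:
  plan: [0,0,0,0,0,-0.012,0.41,-0.004,0.003,-0.002,0,0,-0.024,0.41,-0.006,0.005,-0.006,0,0,-0.032,0.41,-0.006,0.005,-0.02,0,0,-0.032,0.41,-0.006,0.005,-0.05,0,0,-0.032,0.41,-0.006,0.005,-0.1,0,0,-0.032,0.41,-0.006,0.005,-0.18,0,0,-0.032,0.41,-0.006,0.005,-0.28,0,0,-0.032,0.41,-0.006,0.005,-0.4,0,0,-0.032,0.41,-0.006,0.005,-0.4,0,0,-0.032,0.41]

```text
time_s: 6.93
ee_pos: [0.5015, -0.0649, 0.1993]
eef_rot: [-3.026, 0.835, -0.014]
contact_force: [1.1, 0.5, 0.3]
grip_width: 0.0507
```

```bash
python3 to.py .36 .3 .23 20
```

```text
t 6.9333 pos [ 0.5015 -0.0649  0.1993] yaw -30.86 z [ 0.009 -0.    -1.   ] F [1.1 0.5 0.3] M [ 0.   -0.09 -0.02] grip 0.0507 q [-0.3   0.26  0.44  1.97 -0.14  0.93 -0.33]
shift [-1.0279 -0.8026 -0.1071] turn [-1.000e-04 -1.500e-03 -1.413e-01]
```

Move aside so the top camera can check.

>>> step_arm:
  plan: [-0.1,-0.08,-0.1,0,0,0,0.41,-0.9,-0.7,-0.1,0,0,0,0.41,-0.9,-0.7,-0.1,0,0,0,0.41,-0.9,-0.7,-0.1,0,0,0,0.41,-0.9,-0.7,-0.1,0,0,0,0.41,-0.9,-0.7,-0.1,0,0,0,0.41,-0.9,-0.7,-0.1,0,0,0,0.41,-0.9,-0.7,-0.1,0,0,0,0.41,-0.9,-0.7,-0.1,0,0,0,0.41,-0.9,-0.7,-0.1,0,0,0,0.41,-0.9,-0.7,-0.1,0,0,0,0.41]

```text
time_s: 7.85
ee_pos: [0.3724, 0.2551, 0.223]
eef_rot: [3.029, -0.829, -0.0]
contact_force: [0.8, -0.1, -0.6]
grip_width: 0.0507
```

```bash
python3 - <<'E'
from h import *
from meas import meas
c=cap('top','top2'); 
cv2.imwrite('pics/t2.png',cv2.resize(c['img'][130:350,230:480,::-1],None,fx=2.6,fy=2.6))
meas(c)
E
```

```text
collar ellipse ((366.3264465332031, 249.29702758789062), (64.77220916748047, 65.05169677734375), 151.27252197265625)
panel plane [-0.0055068   0.00283525  0.08147649] n 6592 tilt 0.0061937450834724135 uphill dir 152.7577400292327
panel rect px ((373.8999938964844, 224.80001831054688), (105.93629455566406, 122.38013458251953), 18.434947967529297)
collar top [ 0.5044027  -0.06230919  0.09452219]
diam 0.10865497613775167
gray in disc [ 44.  45.  47. 115. 118.] 256
slot centre [ 0.52152693 -0.07343285  0.08139635] axis deg 161.26717887627368 sd [0.0124583  0.02077401] z floor depth 0.08152636599601026
```

View pics/t2.png

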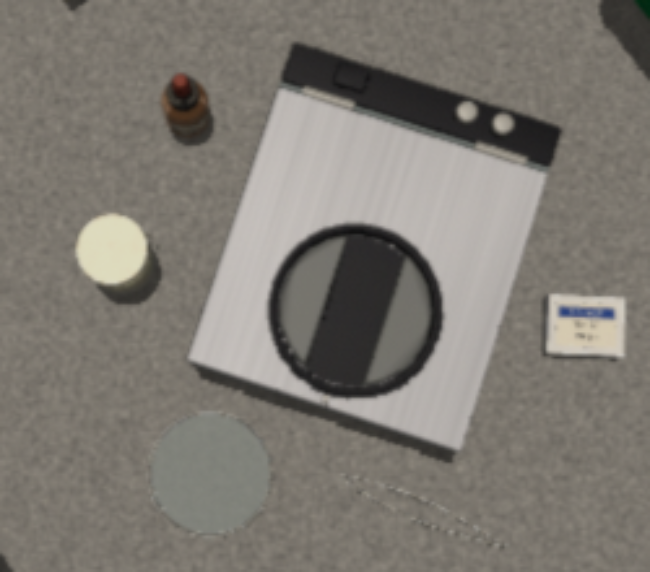

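The picture shows the panel flush and the slot along the pack's x, pointing at the mark at about (322,403) in the crop. The bystanders stand where they were. I will recheck the slot angle with a better threshold before handing in.

```bash
python3 - <<'E'
from h import *
for f in('top0','top2'):
    c=dict(np.load(f+'.npz')); P=pts(c); g=c['img'].max(-1)
    u0,v0=(367.8,246.5) if f=='top0' else (366.3,249.3)
    v,u=np.mgrid[:480,:640]; m=(np.hypot(u-u0,v-v0)<26)&(g<75)
    q=P[m][:,:2]; w,V=np.linalg.eigh(np.cov(q.T)); d=V[:,1]; print(f,m.sum(),np.degrees(np.arctan2(d[1],d[0]))%180)
a,b=[dict(np.load(f))['img'].astype(int) for f in('top0.npz','top2.npz')]
D=abs(a-b).max(-1)
for n,(x,y) in dict(jar=(273,228),drop=(301,170),carton=(455,255),dish=(310,312),tw=(392,325)).items(): print(n,(D[y-20:y+20,x-20:x+20]>40).mean())
E
```

```text
top0 1212 56.187789662557684
top2 1212 159.98630417409885
jar 0.0
drop 0.0
carton 0.0
dish 0.0
tw 0.0025
```

```bash
python3 -c "
from plant import arm
print(arm.hand_in())"
```

```text
the job is handed in; nothing more can be done
None
```

The panel is shut and locked, and I handed the job in at about 8 s of the 40 s allowed. With the fingers spread about 50 mm along the slot, I pressed the panel to its firm stop. Still pressing, I turned the fastener clockwise until the torque jumped from 0.3 to 3.4 N m, then lifted clear. Highest force I read was about 32 N.

**Last checks, with nothing touching the pack:**
- **Panel:** it stayed shut, with a measured tilt of about 0.006 rad and a collar top at z = 94.5 mm against an expected 94.
- **Fastener:** the slot lies about 1° from the pack's x axis, which puts it at its locked stop within measuring error.
- **Bystanders:** the before and after top views show no visible change at any of the five.

**Checks that disagreed:**
- My first slot-angle check after locking used too dark a threshold and caught only part of the slot (256 pixels, 161.3°). With the threshold corrected, I got 160.0°.
- The collar's outside diameter measured 109 mm against the stated 113.

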